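# Clamp the pendant and hold the reading lens in focus over it

### The arm

A 6-joint arm with a two-finger parallel gripper is mounted at the origin on the work surface. World frame = base frame: x ahead of the robot, y to its left, z up, the work surface at z = 0. Lengths are in m, angles in rad, forces in N, time in s.
With the tool pointing down it reaches from about 0.375 to 0.975 m from the base axis. Payload 3.8 kg.
Tool frame: the origin (TCP) lies at the very end of the fingers, on their centre line; the grasp point (between the pads) lies 19 mm behind it (robot.grasp_offset is the distance from the TCP to the grasp point, in m); z points along the fingers, y is the line along which they close (so a half turn about z gives the same grasp; the last joint's range is limited). The gripper opens to 85 mm and grips with 20 to 120 N. Pads are 22 mm wide; open, the fingers measure 114 mm over their backs; the gripper's body (76 mm by 85 mm) begins 54 mm behind the grasp point. The pads swing forward as they close: fully open they stand 13 mm farther back than shut.
Start: joints at [-1.265, 0.264, 1.604, -0, 1.274, -0.037], TCP at [0.227, -0.636, 0.231] pointing down, gripper open.
Joint ranges: [-2.63, 2.63], [-0.94, 2.18], [0.31, 2.57], [-1.31, 4.45], [0, 2.66], [-2.55, 2.55]. Speed limits (rad/s): [2.57, 2.57, 3.14, 3.14, 3.14, 3.14].

### API

Orientations are given as a rotation vector (axis times angle).
In Python, from rig import robot gives the robot as it stands.
- The arm moves only by the tool carry_out, never from a script. Its argument "increments" is a list of rows, each a list of 7 numbers: the shift along the tool's x, y, z each as a share of 0.2 m, from -1 to 1, then the turn, a rotation vector about the tool's x, y, z each as a share of 90 degrees, from -1 to 1, then the closure, from 0 (fully open) to 1 (shut). A call has 1 to 8 rows; each row is the pose to reach, as a shift and turn from the pose commanded when the call began, along the tool's axes at that moment; what a row does not reach only later rows make up. A row lasts 1/10 s, in which the tool goes at most 50 mm and 8.59 degrees, less where a joint would pass 70% of its speed; a pose out of reach is approached as far as the arm can. A call with a number of a shift or a turn outside -1 to 1 is refused whole. A call with a gripper value outside its range is refused whole. The fingers move at their own pace and stop on an object; the grip force is fixed at half the most. Time passes only in rows, so rows that repeat a pose let the fingers close. It gives the time, the measured TCP pose, the force, the opening and the grip force at its end, in the units of the state.
- robot.sense(): the state, without advancing time (a new reading comes with each control period).
- robot.get_image(name): name is "side" or "top" or "wrist"; returns a dict with "image" (400x640x3 uint8, red, green, blue), "z_map" (400x640 float32, m along the optical axis (not along the pixel's ray), 0 where there is no reading), "mtx" (3x3 intrinsics, pixels), "T" (4x4, takes a point from camera to world coordinates). Camera axes: x right, y down, z forward; pixel columns grow to the right and rows downward; lengths in m; the calibration is good to about 2 mm. A picture is of the moment at which its call begins.
- robot.finish_job(): hands the job in; it is judged then, once.
The state is a dict: "time": time; "qpos": joint angles; "qd": joint speeds; "joint_efforts": joint torques, N m; "ee_pos": TCP position; "tcp_rot": TCP orientation; "force": force on the tool from outside, world axes, zero at the start; "wrist_torque": the same for the moment, N m; "opening": finger opening in m; "finger_force": force on a finger pad.
Only numpy, scipy, OpenCV 4.12 (cv2) and the standard library are available. Lean on these libraries where they do the work, as an engineer would, in place of code of your own. Each camera call takes 0.05 s, during which the arm holds its last target. There are 200 camera calls.

### The job

Swing the clamp lever fully shut so that it traps the circuit-board pendant in its nest, then take the reading lens off its wooden rest by the handle and hold it over the pendant: centred above it, level, with the lens at the height of the pointer on the focus post. Finish while still holding the lens there, gripped and still; do not put it down. The pendant must stay in its nest, the pointer where it is set, and the jar and pliers where they lie.

Things in the scene. Friction and masses are not known exactly. Their poses are not given: they have to be found in the camera images.
- fixture: Fixed clamping fixture, left or right of the jar: dark steel base (x -60 to 100, y +-55, 8 mm high) under a wooden block (x -52 to 43, y +-45, top 30 mm above the bench). Origin on the bench below the nest's middle; +x points away from the robot to the focus post, +y to the lever's hinge side, z up. The focus post, a steel rod 10 mm thick, stands at x 80, y 0, top 190 mm above the bench.
- nest (a point): Middle of the nest's floor, on top of the wooden block, 30 mm above the bench: a shallow recess 39 x 31 mm within low rims 3 mm high; z up.
- clamp_lever (a joint): Steel clamp lever, rad: 0 fully shut (bar level along fixture -y from the hinge, top 48 mm above the bench), 1.57 upright, 1.75 fully open; starts at 1.0 to 1.6. Hinge axis parallel to fixture x. Friction holds it where left; 1 N at the tip moves it. Bar 105 mm long, 9 wide, 8 thick. A tab 40 mm from the hinge juts 26 mm to fixture +x, over the pendant's edge (0.7 mm clear) when shut.
- lever_hinge (a point): Point on the lever's hinge axis, in the middle of the bar's width: fixture x -36, y 40 mm, 44 mm above the bench. Axes as the fixture's.
- lever_tip (a point): Middle of the flat paddle (26 mm long, 16 wide, 9 thick) that ends the lever, 95 mm from the hinge, moving with the lever. When shut it overhangs the wooden block at fixture y = -55 mm.
- pendant: Loose pendant: rectangular tile 36 x 28 x 5 mm, aluminium bezel with a green circuit-board face, 20 g, lying in the nest (long side along fixture x). Origin at the centre of its underside, z up.
- focus_mark (a point): Tip of the flat brass pointer (12 mm wide, 4 mm thick) on the collar of the focus post, mid-thickness, at fixture x = 52 mm, pointing to the pendant. Its height, 120 to 170 mm above the bench, is the focal height for the lens. The collar, 22 mm across, is held on the post by friction of about 5 N.
- lens_rest: Wooden rest fixed to the bench, base 160 x 60 x 6 mm. Two cradles (14 mm long, 30 wide) at x = -45 and 45 mm carry the lens handle, seats 34 mm above the bench, cheeks 20 mm apart and 7 mm higher. 76 mm of handle are free between them, with 28 mm of air below. Origin on the bench midway between the cradles; +x towards the lens head, z up.
- lens: Loose reading lens, about 0.14 kg, level on the rest: brass handle 14 mm wide (y), 16 high (z), x = -55 to 62 mm, and a round head centred at x = 95 mm (dark steel rim 71 mm across, 9 thick, with glass). Origin on the handle's underside, over the rest's origin; +x to the head, z up. Balance point about x = 15 to 25 mm. Handle and glass have their mid-planes 8 mm above the underside.
- lens_centre (a point): Centre of the glass, mid-thickness: lens x = 95, y = 0, z = 8 mm. This is the point to bring above the pendant at the pointer's height. Axes as the lens's.
- lens_grip (a point): Good place to grip the handle, across its 14 mm width: lens x = 12, y = 0, z = 8 mm, 42 mm above the bench while on the rest, 83 mm behind the lens centre.
- jar: Bystander: small closed amber glass jar, 44 mm across, 60 mm high, standing between fixture and rest. Origin at the centre of its foot.
- pliers: Bystander: pliers lying flat on the robot's side of the work, 150 mm long, 60 mm wide, 14 mm high. Origin on the bench near the pivot; x towards the jaws.
Things that resemble listed ones, but are neither listed nor needed, are in the scene too. Of the things like the fixture, leave any that is blue or pink; of the rest the smaller one is meant.

How it is judged:
On the way, in this order (a step that is already met when the one before it is completed fails the run):
1. the clamp lever is shut on the pendant (value of joint clamp_lever below 0.07 rad and horizontal distance between pendant and nest below 0.006 m and z of pendant in the frame of nest below 0.004 m), for 0.2 s.
2. the lens is lifted clear of its rest (z of lens_grip in the frame of lens_rest above 0.07 m and contact force between the fingers and lens above 1 N), for 0.2 s.
At the end, for the whole second after the job is handed in: Lever within 0.08 rad of shut; pendant within 6 mm of its place; lens gripped, touching nothing else, still (under 20 mm/s), centre within 15 mm of the pendant's seen from above and within 8 mm of the pointer's height, tilted under 0.12 rad (value of joint clamp_lever below 0.08 rad and horizontal distance between pendant and nest below 0.006 m and z of pendant in the frame of nest below 0.004 m and horizontal distance between lens_centre and pendant below 0.015 m and z of lens_centre in the frame of focus_mark between -0.008 and 0.008 m and angle between lens's own z axis and vertical below 0.12 rad and linear speed of lens below 0.02 m/s and contact force between the fingers and lens above 1 N and contact force between lens and fixture below 0.2 N and contact force between lens and lens_rest below 0.2 N and contact force between lens and pendant below 0.2 N); the arm keeps its last pose, push and grip.
It fails at once if the pointer on the focus post is displaced by more than 5 mm (distance of focus_mark from where it was at the start of the episode above 0.005 m).
It fails at once if the pendant leaves its nest (distance between pendant and nest above 0.012 m).
It fails at once if the jar is moved by more than 30 mm (distance of jar from where it was at the start of the episode above 0.03 m).
It fails at once if the pliers is moved by more than 30 mm (distance of pliers from where it was at the start of the episode above 0.03 m).
It also fails if it takes over 64 s, if anything falls off the work surface, if the arm or the gripper's body presses on something with over 40 N, if the wrist force passes 120 N, or if a joint passes its speed limit or range.

## Working session

There is one attempt and no reset: what is moved stays moved. The work goes in short steps, Python scripts to look and compute and a tool call to move; the robot and the scene stay as the last step left them, time stands still between calls to the robot, and variables do not carry over. Pictures are saved under pics/ and viewed, at most 10 in all, crops included, and the job is handed in when it is done.

Besides the shell and the picture viewer there is one more tool, called by a JSON object that holds its "op" and its "data". carry_out: Moves the arm, as the interface text tells. Shift numbers are shares of 0.2 m and turn numbers shares of 90 degrees, none past 1 either way. Its arguments: {"type":"object","properties":{"increments":{"type":"array","items":{"type":"array","items":{"type":"number"}}}},"required":["increments"]}

```bash
mkdir -p pics
cat > h.py <<'E'
import numpy as np, cv2
from rig import robot
def grab(n,tag):
    d=robot.get_image(n); np.savez(f'pics/{tag}.npz',**d)
    cv2.imwrite(f'pics/{tag}.png',d['image'][:,:,::-1]); return d
def load(tag): return dict(np.load(f'pics/{tag}.npz'))
def cloud(d):
    z=d['z_map']; v,u=np.mgrid[:z.shape[0],:z.shape[1]]
    K=d['mtx']; p=np.stack([(u-K[0,2])/K[0,0]*z,(v-K[1,2])/K[1,1]*z,z],-1)
    return p@d['T'][:3,:3].T+d['T'][:3,3]
def ray(d,u,v,h):
    r=d['T'][:3,:3]@np.linalg.inv(d['mtx'])@[u,v,1]; o=d['T'][:3,3]
    return o+r*(h-o[2])/r[2]
E
python3 - <<'E'
from h import *
for n in('top','side'):
    d=grab(n,n+'0'); print(n,d['T'].round(3).tolist(),d['mtx'][0,0])
s=robot.sense();print(s['tcp_rot'],s['time'],s['opening'])
E
```

```text
top [[0.001, -0.999, 0.045, 0.451], [-1.0, 0.0, 0.029, -0.022], [-0.029, -0.045, -0.999, 0.99], [0.0, 0.0, 0.0, 1.0]] 389.2538173056066
side [[-0.731, -0.501, 0.462, -0.034], [-0.682, 0.524, -0.51, 0.558], [0.013, -0.688, -0.725, 0.899], [0.0, 0.0, 0.0, 1.0]] 501.0004551590406
[-3.09349429e+00 -5.35491957e-01  4.73519453e-04] 0.1 0.08543100173042421
```

View pics/top0.png

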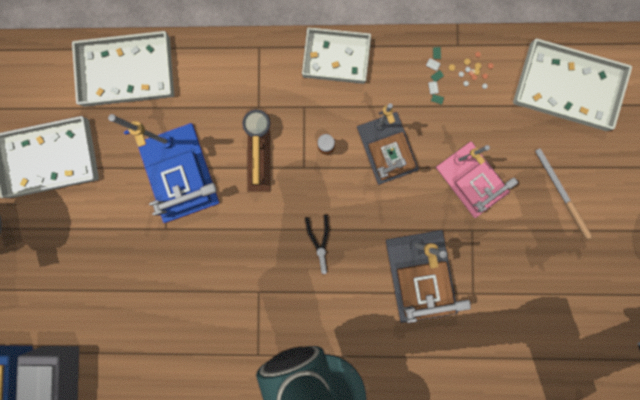

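View pics/side0.png

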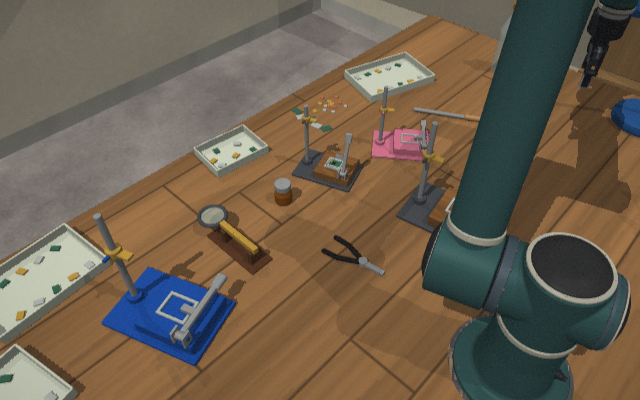

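Candidates for the fixture in the top view: blue (175,175) and pink (480,180), both excluded; the large grey one (425,280) and the small grey one with the pendant (388,148). I choose the small one at (388,148). The lens on its rest is at (257,150), the jar at (326,143) and the pliers at (320,245).

Run:
```python
from h import *
d=load('top0'); P=cloud(d); s=load('side0'); Q=cloud(s)
a=cv2.resize(d['image'][95:195,345:430],None,fx=5,fy=5,interpolation=2)
b=cv2.resize(s['image'][95:200,285:375],None,fx=4.2,fy=4.76,interpolation=2)
cv2.imwrite('pics/crop.png',np.hstack([a,cv2.resize(b,(375,500))])[:,:,::-1])
hsv=cv2.cvtColor(d['image'],cv2.COLOR_RGB2HSV)
# base of fixture by height 4..14mm + wood top 24..36
def box(roi,lo,hi,name):
    m=np.zeros(P.shape[:2],bool);u0,u1,v0,v1=roi;m[v0:v1,u0:u1]=1
    m&=(P[...,2]>lo)&(P[...,2]<hi); p=P[m][:,:2].astype(np.float32)
    r=cv2.minAreaRect(p*1000); print(name,len(p),np.round(r[0],1),np.round(r[1],1),round(r[2],1),P[m][:,2].mean())
box((350,425,100,190),.004,.016,'base'); box((350,425,100,190),.005,.04,'all');box((350,425,100,190),.025,.038,'wood')
box((240,275,105,200),.02,.1,'lens/rest');box((240,275,137,200),.044,.06,'handle');box((240,275,105,136),.03,.06,'head')
box((312,340,130,160),.02,.1,'jar')
m=(hsv[...,0]>15)&(hsv[...,0]<28)&(hsv[...,1]>110)&(hsv[...,2]>130)
for r in ((245,275,130,190),(350,425,95,190)):
    u0,u1,v0,v1=r; mm=np.zeros_like(m);mm[v0:v1,u0:u1]=m[v0:v1,u0:u1]
    p=P[mm]; print('brass',len(p),p.mean(0).round(4),p.min(0).round(3),p.max(0).round(3))
hs=cv2.cvtColor(s['image'],cv2.COLOR_RGB2HSV); mm=(hs[...,0]>15)&(hs[...,0]<28)&(hs[...,1]>110)&(hs[...,2]>130)
mm[:100]=0;mm[130:]=0;mm[:,:297]=0;mm[:,320:]=0
p=Q[mm];print('side brass',len(p),p.round(3).tolist())
```

```text
base 1125 [ 634.  -165.2] [203.5 176.7] 2.3 0.007231163067506877
all 2245 [ 642.4 -153.7] [202.  110.1] 19.8 0.01951403274373196
wood 1173 [ 616.9 -162.2] [132.9  92.5] 19.0 0.02968011689574415
lens/rest 1019 [621.  166.7] [182.4  68. ] 0.3 0.04379221124145887
handle 262 [587.5 166.8] [113.9  14.9] 0.3 0.04870911708850656
head 608 [680.7 167.1] [63.3 68. ] 0.8 0.043198293721004276
jar 268 [626.2  -5.9] [39.3 40.5] 47.1 0.05321733479220403
brass 316 [0.5876 0.1651 0.0518] [ 0.451 -0.022  0.002] [0.65  0.184 0.99 ]
brass 101 [ 0.6716 -0.1453  0.1463] [ 0.451 -0.256 -0.004] [ 0.758 -0.022  0.99 ]
side brass 111 [[0.883, -0.355, 0.001], [0.882, -0.358, -0.0], [0.892, -0.333, 0.004], [0.852, -0.368, 0.006], [0.854, -0.374, 0.002], [0.864, -0.362, -0.001], [0.857, -0.368, -0.001], [0.854, -0.369, 0.001], [0.852, -0.372, 0.0], [0.854, -0.365, -0.001], [0.849, -0.364, 0.002], [0.849, -0.368, -0.0], [0.876, -0.326, 0.004], [0.87, -0.337, 0.002], [0.845, -0.359, 0.003], [0.844, -0.364, 0.001], [0.877, -0.323, 0.002], [0.858, -0.338, 0.003], [0.84, -0.359, 0.001], [0.878, -0.323, -0.003], [0.86
[... 1446 characters left out ...]
.158, 0.153], [0.802, -0.307, 0.0], [0.674, -0.132, 0.158], [0.675, -0.136, 0.155], [0.671, -0.136, 0.158], [0.668, -0.147, 0.153], [0.667, -0.149, 0.152], [0.665, -0.15, 0.153], [0.66, -0.148, 0.157], [0.659, -0.151, 0.156], [0.658, -0.154, 0.155], [0.655, -0.154, 0.156], [0.654, -0.157, 0.155], [0.828, -0.27, -0.0], [0.663, -0.142, 0.155], [0.66, -0.142, 0.157], [0.657, -0.143, 0.158], [0.657, -0.146, 0.157], [0.657, -0.149, 0.155], [0.654, -0.15, 0.155], [0.654, -0.153, 0.154], [0.66, -0.145, 0.152], [0.656, -0.145, 0.155], [0.654, -0.146, 0.155], [0.654, -0.149, 0.153], [0.652, -0.144, 0.154], [0.813, -0.255, 0.001], [0.805, -0.247, -0.001], [0.781, -0.259, 0.002], [0.77, -0.265, 0.001]]
```

View pics/crop.png

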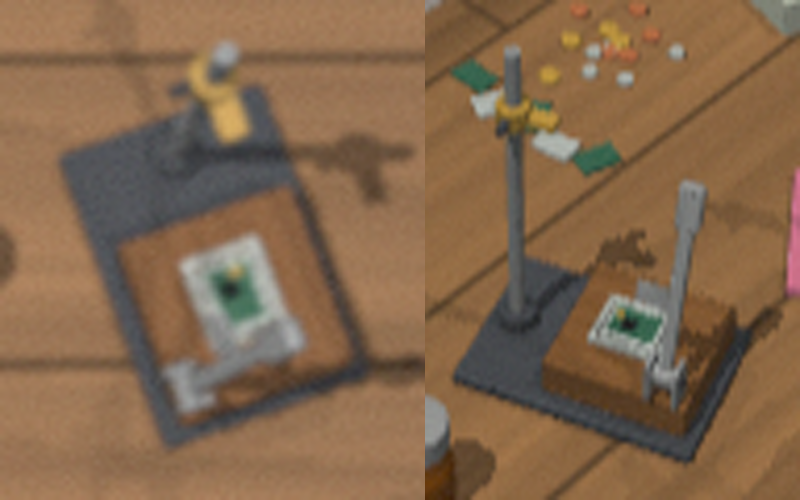

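The crop confirms it: pendant in the nest (crop 240,290), hinge at lower left (185,385), lever raised with its paddle at top right in the side view, pointer tip at about (235,135) in the left half.

Run:
```python
from h import *
d=load('top0'); P=cloud(d); s=load('side0'); Q=cloud(s)
f=lambda c,h: ray(d,345+c[0]/5-.4,95+c[1]/5-.4,h)[:2]
C=np.array([f(c,.008) for c in((62,158),(262,85),(368,372),(172,445))])*1000
print(C.round(1)); L=C[[0,1]].mean(0)-C[[2,3]].mean(0); W=C[[0,3]].mean(0)-C[[1,2]].mean(0)
print(np.hypot(*L),np.hypot(*W),np.degrees([np.arctan2(L[1],L[0]),np.arctan2(-W[0],W[1])]))
c=C.mean(0); yaw=np.arctan2(L[1],L[0]); R=np.array([[np.cos(yaw),-np.sin(yaw)],[np.sin(yaw),np.cos(yaw)]])
o=c-R@[20,0]; print('origin',o)
print('pendant',f((240,293),.035)*1000)
print('hinge pred',o+R@[-36,40],'tip0 pred',o+R@[-36,-55])
def loc(X): return np.c_[(X[:,:2]*1000-o)@R, X[:,2]*1000]
# lever points
for n,X in(('top',P),('side',Q)):
    l=loc(X.reshape(-1,3)); k=(abs(l[:,0]+36)<12)&(l[:,2]>60)&(l[:,2]<170)&(abs(l[:,1])<70)
    p=l[k]; print(n,k.sum()); 
    if k.sum()>5: print('lever ang',np.degrees(np.median(np.arctan2(p[:,2]-44,40-p[:,1]))), p[p[:,2].argsort()[-8:]].round(0).tolist())
    k=(l[:,0]>46)&(l[:,0]<66)&(abs(l[:,1])<9)&(l[:,2]>100)&(l[:,2]<185); p=l[k]
    print('pointer',k.sum(),p.round(0)[np.argsort(p[:,0])].tolist())
hsv=cv2.cvtColor(d['image'],cv2.COLOR_RGB2HSV)
# lens axis by depth
q=P.reshape(-1,3); k=(q[:,2]>.046)&(q[:,2]<.058)&(abs(q[:,1]-.167)<.05)&(q[:,0]>.5)&(q[:,0]<.64);p=q[k]
print('handle',p.min(0),p.max(0),np.median(p,0), cv2.fitLine(p[:,:2].astype(np.float32),2,0,.01,.01).ravel())
```

```text
[[ 678.4  -85.5]
 [ 715.2 -186.9]
 [ 568.8 -238.8]
 [ 532.1 -140.3]]
155.77774256617758 106.46768780424863 [20.04441193 20.20611566]
origin [ 604.83561686 -169.73257048]
pendant [ 604.68916349 -170.79069818]
hinge pred [ 557.30629955 -144.49442484] tip0 pred [ 589.86740027 -233.74001139]
top 133
lever ang 73.85971212339514 [[-35.0, 6.0, 145.0], [-36.0, 9.0, 145.0], [-42.0, 6.0, 145.0], [-40.0, 11.0, 146.0], [-36.0, 4.0, 146.0], [-40.0, 6.0, 146.0], [-39.0, 8.0, 146.0], [-32.0, 8.0, 146.0]]
pointer 41 [[51.0, -2.0, 152.0], [52.0, 1.0, 154.0], [52.0, 4.0, 150.0], [52.0, 7.0, 152.0], [53.0, 2.0, 153.0], [53.0, -2.0, 153.0], [53.0, 4.0, 153.0], [54.0, 7.0, 156.0], [54.0, -1.0, 153.0], [55.0, 4.0, 156.0], [55.0, 1.0, 152.0], [55.0, -3.0, 154.0], [56.0, -1.0, 153.0], [56.0, 7.0, 147.0], [56.0, 5.0, 152.0], [57.0, 1.0, 154.0], [57.0, 7.0, 152.0], [57.0, -4.0, 153.0], [58.0, 5.0, 155.0], [58.0, 2.0, 151.0], [59.0, -3.0, 150.0], [59.0, 0.0, 153.0], [59.0, 7.0, 152.0], [60.0, 2.0, 153.0], [60.0, -3.0, 153.0], [60.0, 7.0, 156.0], [61.0, -0.0, 154.0], [61.0, 3.0, 149.0], [62.0, 1.0, 154.0], [62.
[... 514 characters left out ...]
155.0], [51.0, 0.0, 152.0], [52.0, -1.0, 154.0], [52.0, -3.0, 156.0], [53.0, 3.0, 153.0], [53.0, 8.0, 154.0], [53.0, 1.0, 155.0], [54.0, 6.0, 155.0], [55.0, -3.0, 155.0], [56.0, 2.0, 155.0], [57.0, 6.0, 155.0], [57.0, 5.0, 157.0], [57.0, -1.0, 156.0], [58.0, -9.0, 153.0], [59.0, 7.0, 158.0], [59.0, 1.0, 157.0], [60.0, -7.0, 154.0], [60.0, 4.0, 152.0], [61.0, 8.0, 154.0], [61.0, -5.0, 155.0], [62.0, 7.0, 157.0], [63.0, -2.0, 153.0], [63.0, 8.0, 154.0], [64.0, -4.0, 154.0], [64.0, 6.0, 155.0], [65.0, -1.0, 156.0], [66.0, -2.0, 152.0]]
handle [0.53058363 0.16027828 0.04616265] [0.63890086 0.17388813 0.05332274] [0.58166623 0.16626813 0.04892444] [ 0.9999983  -0.00186088  0.5825152   0.16657393]
```

Run:
```python
from h import *
P=cloud(load('top0')); s=cloud(load('side0'))
for n,(u0,u1,v0,v1) in dict(big=(385,475,228,325),pink=(435,520,140,218)).items():
    p=P[v0:v1,u0:u1].reshape(-1,3); k=p[(p[:,2]>.1)&(p[:,2]<.6)]; print(n,len(k),k.min(0).round(3),k.max(0).round(3),k[k[:,2]>k[:,2].max()-.02].mean(0).round(3))
st=robot.sense(); T=np.eye(3);T=cv2.Rodrigues(np.array(st['tcp_rot']))[0]
print(T.round(3).tolist(), st['ee_pos'])
d=np.array([.5539,-.1351,.136])-st['ee_pos']; print('tool shift share',T.T@d/.2, T.T@d)
```

```text
big 330 [ 0.341 -0.243  0.1  ] [ 0.392 -0.204  0.249] [ 0.379 -0.228  0.245]
pink 194 [ 0.566 -0.359  0.113] [ 0.602 -0.322  0.191] [ 0.59  -0.337  0.185]
[[0.942, 0.336, -0.001], [0.336, -0.942, 0.002], [0.0, -0.002, -1.0]] [ 0.22668384 -0.63507263  0.23005268]
tool shift share [ 2.38114326 -1.80346808  0.47421865] [ 0.47622865 -0.36069362  0.09484373]
```

{"op": "carry_out", "data": {"increments": [[0, 0, -0.25, 0, 0, 0, 1], [0.2, 0, -0.5, 0, 0, 0, 1], [0.4, -0.1, -0.5, 0, 0, 0, 1], [0.6, -0.25, -0.5, 0, 0, 0, 1], [0.8, -0.4, -0.5, 0, 0, 0, 1], [1, -0.5, -0.5, 0, 0, 0, 1], [1, -0.7, -0.5, 0, 0, 0, 1], [1, -0.8, -0.5, 0, 0, 0, 1]]}}

```text
time: 0.9
ee_pos: [0.3617, -0.4146, 0.3305]
tcp_rot: [-3.093, -0.54, 0.001]
force: [-0.1, 0.6, -0.1]
opening: 0.0002
finger_force: 0.0
```

{"op": "carry_out", "data": {"increments": [[0.2, -0.15, 0, 0, 0, 0, 1], [0.4, -0.3, 0, 0, 0, 0, 1], [0.6, -0.45, 0, 0, 0, 0, 1], [0.8, -0.6, 0, 0, 0, 0, 1], [1, -0.75, 0, 0, 0, 0, 1], [1, -0.9, 0, 0, 0, 0, 1], [1, -0.95, 0, 0, 0, 0, 1], [1, -1, 0, 0, 0, 0, 1]]}}

```text
time: 1.7
ee_pos: [0.4822, -0.1617, 0.3309]
tcp_rot: [3.095, 0.537, -0.001]
force: [0.9, -0.2, -0.2]
opening: 0.0001
finger_force: 0.0
```

```bash
cat > go.py <<'E'
import sys
from h import *
st=robot.sense(); T=cv2.Rodrigues(np.array(st['tcp_rot']))[0]
d=np.array([float(a) for a in sys.argv[1:4]])-st['ee_pos']
print(st['time'],np.round(st['ee_pos'],4),'rot',T.round(3).tolist(),'F',np.round(st['force'],1),'open',st['opening'],'share',(T.T@d/.2).round(3),'q',np.round(st['qpos'],2))
E
python3 go.py .5539 -.1351 .136
```

```text
1.7 [ 0.4822 -0.1617  0.3309] rot [[0.941, 0.337, -0.001], [0.337, -0.941, -0.0], [-0.001, 0.0, -1.0]] F [ 0.9 -0.2 -0.2] open 8.784188197157202e-05 share [ 0.383 -0.004  0.974] q [-0.37 -0.1   1.82 -0.    1.43  0.86]
```

{"op": "carry_out", "data": {"increments": [[0.2, 0, 0.1, 0, 0, 0, 1], [0.38, 0, 0.3, 0, 0, 0, 1], [0.38, 0, 0.5, 0, 0, 0, 1], [0.38, 0, 0.6, 0, 0, 0, 1], [0.38, 0, 0.6, 0, 0, 0, 1], [0.38, 0, 0.6, 0, 0, 0, 1]]}}

```text
time: 2.3
ee_pos: [0.554, -0.1377, 0.2115]
tcp_rot: [3.096, 0.534, -0.0]
force: [0.2, -0.1, 0.8]
opening: 0.0
finger_force: 0.0
```

```bash
python3 go.py .5539 -.1351 .136
python3 - <<'E'
from h import *
d=grab('side','s1'); cv2.imwrite('pics/s1c.png',cv2.resize(d['image'][50:210,240:440],None,fx=3,fy=3)[:,:,::-1])
E
```

```text
2.3 [ 0.554  -0.1377  0.2115] rot [[0.942, 0.335, -0.0], [0.335, -0.942, -0.0], [-0.0, 0.0, -1.0]] F [ 0.2 -0.1  0.8] open 4.1187074156646085e-05 share [ 0.004 -0.012  0.378] q [-0.29  0.08  1.85 -0.    1.21  0.94]
```

View pics/s1c.png

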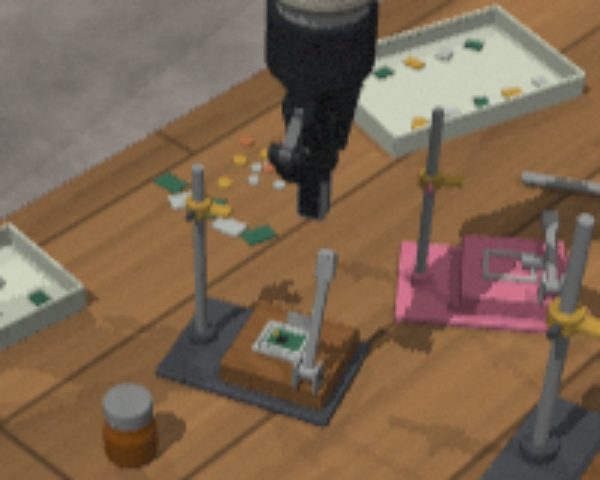

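The side view shows the closed fingers (310,210 in the crop) above the hinge side of the lever, whose paddle is at (325,265). The way down is free.

{"op": "carry_out", "data": {"increments": [[0, -0.01, 0.2, 0, 0, 0, 1], [0, -0.01, 0.37, 0, 0, 0, 1], [0, -0.01, 0.378, 0, 0, 0, 1], [0, -0.01, 0.378, 0, 0, 0, 1]]}}

```text
time: 2.75
ee_pos: [0.5541, -0.1354, 0.1372]
tcp_rot: [3.095, 0.535, 0.002]
force: [0.5, -0.4, 0.2]
opening: 0.0001
finger_force: 0.0
```

{"op": "carry_out", "data": {"increments": [[0, 0.05, 0, 0, 0, 0, 1], [0, 0.09, 0, 0, 0, 0, 1], [0, 0.165, 0.02, 0, 0, 0, 1], [0, 0.23, 0.06, 0, 0, 0, 1], [0, 0.29, 0.105, 0, 0, 0, 1], [0, 0.345, 0.16, 0, 0, 0, 1], [0, 0.39, 0.22, 0, 0, 0, 1], [0, 0.42, 0.29, 0, 0, 0, 1]]}}

```text
time: 3.55
ee_pos: [0.5819, -0.2149, 0.0763]
tcp_rot: [-3.096, -0.535, 0.0]
force: [-0.2, -0.1, 1.0]
opening: -0.0002
finger_force: 0.4
```

```bash
python3 go.py .5776 -.2005 .0485
python3 - <<'E'
from h import *
d=grab('side','s2'); cv2.imwrite('pics/s2c.png',cv2.resize(d['image'][90:210,260:400],None,fx=4,fy=4)[:,:,::-1])
E
```

```text
3.55 [ 0.5819 -0.2149  0.0763] rot [[0.942, 0.336, -0.0], [0.336, -0.942, -0.0], [-0.0, -0.0, -1.0]] F [-0.2 -0.1  1. ] open -0.0002155989230653766 share [ 0.004 -0.075  0.139] q [-0.39  0.3   1.86 -0.    0.98  0.83]
```

View pics/s2c.png

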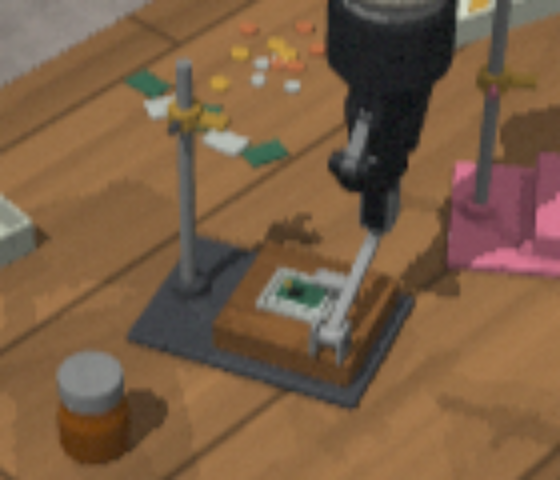

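The lever follows the finger down (paddle at 375,235 in the crop) and the pendant is still in its nest. Finishing the swing.

{"op": "carry_out", "data": {"increments": [[0, 0.02, 0.05, 0, 0, 0, 1], [0, 0.025, 0.09, 0, 0, 0, 1], [0, 0.03, 0.12, 0, 0, 0, 1], [0, 0.03, 0.135, 0, 0, 0, 1], [0, 0.03, 0.14, 0, 0, 0, 1], [0, 0.03, 0.14, 0, 0, 0, 1]]}}

```text
time: 4.2
ee_pos: [0.5838, -0.2193, 0.0498]
tcp_rot: [-3.095, -0.536, -0.0]
force: [-0.4, -0.2, 0.3]
opening: 0.0001
finger_force: 0.0
```

{"op": "carry_out", "data": {"increments": [[0, 0, 0.01, 0, 0, 0, 1], [0, 0, 0.015, 0, 0, 0, 1], [0, 0, 0.015, 0, 0, 0, 1]]}}

```text
time: 4.5
ee_pos: [0.5844, -0.2196, 0.0483]
tcp_rot: [3.095, 0.536, 0.002]
force: [-2.3, 1.3, 6.0]
opening: 0.0
finger_force: 3.3
```

About 6 N of resistance at the closed height, so the lever is on its stop. Backing off upward, then checking.

{"op": "carry_out", "data": {"increments": [[0, 0, -0.1, 0, 0, 0, 1], [0, 0, -0.3, 0, 0, 0, 1], [0, 0, -0.5, 0, 0, 0, 1], [0, 0, -0.75, 0, 0, 0, 0.6], [0, -0.2, -0.9, 0, 0, 0.05, 0.5], [0, -0.45, -0.9, 0, 0, 0.1, 0.5], [0, -0.7, -0.9, 0, 0, 0.15, 0.5], [0, -0.95, -0.9, 0, 0, 0.218, 0.5]]}}

```text
time: 5.3
ee_pos: [0.5194, -0.0392, 0.2275]
tcp_rot: [-3.141, 0.007, -0.003]
force: [1.2, 0.9, 0.4]
opening: 0.0426
finger_force: 0.0
```

```bash
python3 go.py .598 .1667 .16
python3 - <<'E'
from h import *
d=grab('side','s3'); e=grab('top','t3')
a=cv2.resize(d['image'][95:205,275:385],(400,400)); b=cv2.resize(e['image'][95:195,345:445],(400,400))
cv2.imwrite('pics/c3.png',np.hstack([a,b])[:,:,::-1])
E
```

```text
5.3 [ 0.5194 -0.0392  0.2275] rot [[1.0, -0.004, 0.002], [-0.004, -1.0, 0.0], [0.002, -0.0, -1.0]] F [1.2 0.9 0.4] open 0.042565333214166994 share [ 0.388 -1.031  0.339] q [-0.12 -0.03  1.94  0.    1.23  1.45]
```

View pics/c3.png

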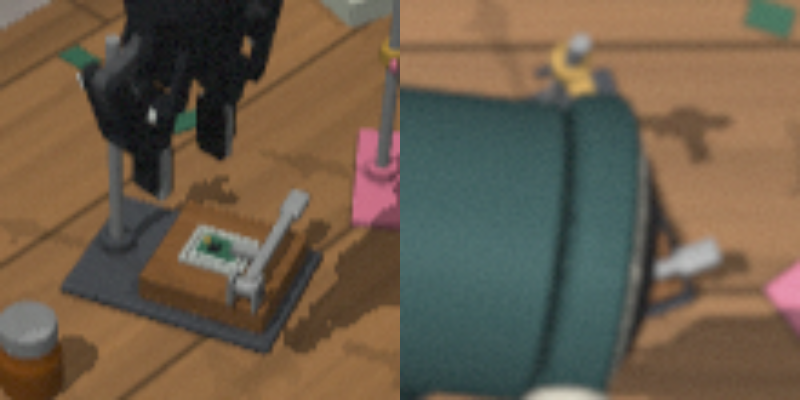

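The lever lies down with the pendant still in its nest (left half 220,245). Checking the paddle's height by depth, then moving to the lens.

Run:
```python
from h import *
yaw=np.radians(20.04);R=np.array([[np.cos(yaw),-np.sin(yaw)],[np.sin(yaw),np.cos(yaw)]]);o=[604.8,-169.7]
for t in('s3','t3'):
    X=cloud(load(t)).reshape(-1,3); l=np.c_[(X[:,:2]*1000-o)@R,X[:,2]*1000]
    k=(abs(l[:,0]+36)<6)&(l[:,2]>36)&(l[:,2]<80)
    for a,b in((-68,-50),(-50,-20),(-20,20)):
        p=l[k&(l[:,1]>a)&(l[:,1]<b)]; print(t,a,len(p),np.median(p[:,2]) if len(p) else None)
```

```text
s3 -68 19 49.352613367215525
s3 -50 31 47.87513410398536
s3 -20 45 48.33222306510587
t3 -68 30 46.84119825177014
t3 -50 42 46.71286407626879
t3 -20 0 None
```

{"op": "carry_out", "data": {"increments": [[0.1, -0.2, 0, 0, 0, 0, 0.5], [0.2, -0.4, 0, 0, 0, 0, 0.5], [0.3, -0.6, 0, 0, 0, 0, 0.5], [0.388, -0.8, 0, 0, 0, 0, 0.5], [0.388, -0.95, 0.1, 0, 0, 0, 0.5], [0.388, -1, 0.25, 0, 0, 0, 0.5], [0.388, -1, 0.4, 0, 0, 0, 0.5], [0.388, -1, 0.4, 0, 0, 0, 0.5]]}}

```text
time: 6.2
ee_pos: [0.594, 0.1587, 0.1414]
tcp_rot: [3.139, 0.003, -0.014]
force: [-0.9, -0.3, -0.5]
opening: 0.043
finger_force: 0.0
```

```bash
python3 go.py .598 .1667 .023
python3 - <<'E'
from h import *
d=grab('wrist','w4'); P=cloud(d).reshape(-1,3)
k=(P[:,2]>.044)&(P[:,2]<.056)&(abs(P[:,1]-.167)<.03)&(P[:,0]>.56)&(P[:,0]<.64);p=P[k]
print(len(p)); print(p.min(0),p.max(0),np.median(p,0), cv2.fitLine(p[:,:2].astype(np.float32),2,0,.01,.01).ravel())
E
```

```text
6.2 [0.594  0.1587 0.1414] rot [[1.0, 0.002, -0.009], [0.002, -1.0, -0.002], [-0.009, 0.002, -1.0]] F [-0.9 -0.3 -0.5] open 0.04297478148992837 share [ 0.026 -0.041  0.591] q [ 0.22  0.23  1.82 -0.    1.1   1.79]
2040
[0.56003227 0.15882755 0.04597123] [0.63991963 0.17311729 0.05304797] [0.60299796 0.16601094 0.05060565] [0.99995524 0.00946096 0.6019663  0.1660017 ]
```

View pics/w4.png

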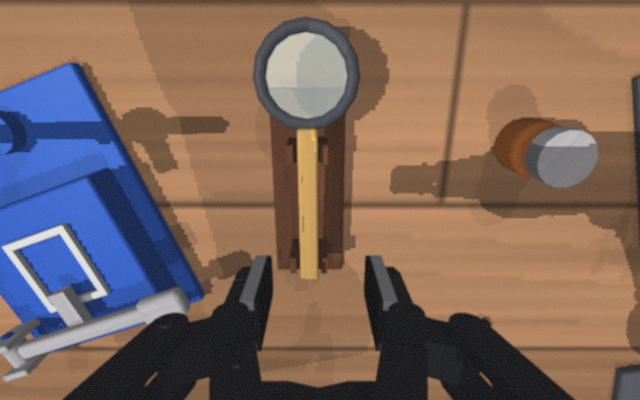

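The wrist view shows the handle running from (308,130) to (308,278), between the open fingers; the lens head is at (306,73) and the blue lever paddle at (160,305) is clear to the left. Descending on the grip point.

{"op": "carry_out", "data": {"increments": [[0.02, -0.037, 0, 0, 0, 0, 0.5], [0.02, -0.037, 0.1, 0, 0, 0, 0.5], [0.02, -0.037, 0.3, 0, 0, 0, 0.5], [0.02, -0.037, 0.45, 0, 0, 0, 0.5], [0.02, -0.037, 0.55, 0, 0, 0, 0.5], [0.02, -0.037, 0.59, 0, 0, 0, 0.5], [0.02, -0.037, 0.59, 0, 0, 0, 0.5]]}}

```text
time: 6.95
ee_pos: [0.6023, 0.1668, 0.0293]
tcp_rot: [-3.141, 0.0, -0.001]
force: [0.1, -0.7, 0.6]
opening: 0.0428
finger_force: 0.0
```

```bash
python3 go.py .598 .1662 .023
```

```text
6.95 [0.6023 0.1668 0.0293] rot [[1.0, -0.0, 0.001], [-0.0, -1.0, 0.0], [0.001, -0.0, -1.0]] F [ 0.1 -0.7  0.6] open 0.042763104432577824 share [-0.021  0.003  0.031] q [0.23 0.36 1.88 0.   0.9  1.8 ]
```

{"op": "carry_out", "data": {"increments": [[-0.02, 0.003, 0.03, 0, 0, 0, 0.5], [-0.02, 0.003, 0.03, 0, 0, 0, 0.5], [-0.02, 0.003, 0.03, 0, 0, 0, 1], [-0.02, 0.003, 0.03, 0, 0, 0, 1], [-0.02, 0.003, 0.03, 0, 0, 0, 1], [-0.02, 0.003, 0.03, 0, 0, 0, 1], [-0.02, 0.003, 0.03, 0, 0, 0, 1], [-0.02, 0.003, 0.03, 0, 0, 0, 1]]}}

```text
time: 7.75
ee_pos: [0.5983, 0.1664, 0.0238]
tcp_rot: [-3.141, -0.001, -0.003]
force: [-1.6, -0.4, 6.1]
opening: 0.0131
finger_force: 59.3
```

{"op": "carry_out", "data": {"increments": [[0, 0, -0.03, 0, 0, 0, 1], [0, 0, -0.1, 0, 0, 0, 1], [0, 0, -0.2, 0, 0, 0, 1], [0, 0, -0.32, 0, 0, 0, 1], [0, 0, -0.45, 0, 0, 0, 1], [0, 0, -0.57, 0, 0, 0, 1], [0, 0, -0.67, 0, 0, 0, 1], [0, 0, -0.7, 0, 0, 0, 1]]}}

```text
time: 8.55
ee_pos: [0.5991, 0.1666, 0.1664]
tcp_rot: [-3.14, -0.001, -0.008]
force: [0.3, -0.4, -1.0]
opening: 0.0131
finger_force: 58.4
```

Run:
```python
from h import *
print(robot.sense()['ee_pos'])
for n in('wrist','top'):
    d=grab(n,n[0]+'5'); P=cloud(d).reshape(-1,3); o=robot.sense()['ee_pos']
    k=(P[:,2]>.14)&(P[:,2]<.215)&(abs(P[:,1]-o[1])<.06)&(P[:,0]>o[0]+.02)&(P[:,0]<o[0]+.14); p=P[k]
    if len(p)<20: print(n,len(p)); continue
    c,*_=np.linalg.lstsq(np.c_[p[:,:2]-o[:2],np.ones(len(p))],p[:,2],rcond=None)
    h=p[p[:,0]>o[0]+.052]; print(n,len(p),'plane',c.round(4),'head',h.min(0).round(4),h.max(0).round(4),np.median(h,0).round(4))
```

```text
[0.59907401 0.16660231 0.16635468]
wrist 34888 plane [-0.0528  0.0004  0.1924] head [0.6509 0.1319 0.1844] [0.7087 0.2021 0.1926] [0.6834 0.1671 0.1874]
top 554 plane [ 0.0076 -0.0386  0.1843] head [0.6509 0.133  0.181 ] [0.7137 0.1783 0.1908] [0.6816 0.1569 0.1851]
```

View pics/w5.png

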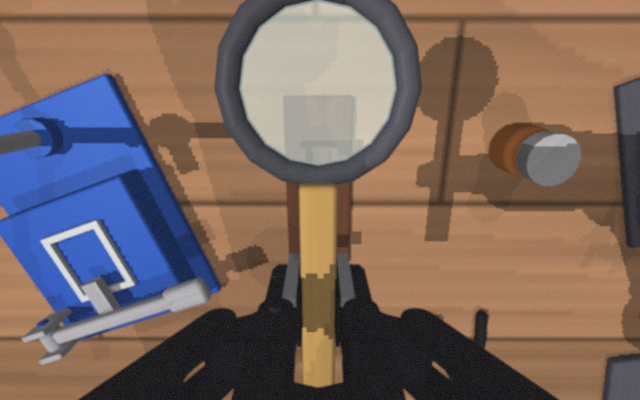

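The lens is lifted, straight and level in the grip (handle at 318,290, head at 318,85), free of the rest. Carrying it across.

{"op": "carry_out", "data": {"increments": [[-0.05, 0.05, 0, 0, 0, 0, 1], [-0.15, 0.15, 0, 0, 0, 0, 1], [-0.25, 0.3, 0, 0, 0, 0, 1], [-0.35, 0.45, 0, 0, 0, 0, 1], [-0.385, 0.6, 0, 0, 0, 0, 1], [-0.385, 0.75, 0, 0, 0, 0, 1], [-0.385, 0.9, 0, 0, 0, 0, 1], [-0.385, 1, 0, 0, 0, 0, 1]]}}

```text
time: 9.45
ee_pos: [0.518, -0.0358, 0.1607]
tcp_rot: [3.141, -0.001, -0.006]
force: [-0.4, 0.5, -1.2]
opening: 0.0131
finger_force: 58.6
```

{"op": "carry_out", "data": {"increments": [[0, 0.15, 0, 0, 0, 0, 1], [0, 0.3, 0, 0, 0, 0, 1], [0, 0.45, 0, 0, 0, 0, 1], [0, 0.57, 0, 0, 0, 0, 1], [0, 0.65, 0, 0, 0, 0, 1], [0, 0.685, 0, 0, 0, 0, 1], [0, 0.685, 0, 0, 0, 0, 1], [0, 0.685, 0, 0, 0, 0, 1]]}}

```text
time: 10.25
ee_pos: [0.5201, -0.17, 0.1622]
tcp_rot: [-3.141, -0.001, 0.001]
force: [0.4, 0.1, -1.4]
opening: 0.013
finger_force: 58.7
```

```bash
python3 go.py .522 -.170 .1338
```

```text
10.25 [ 0.5201 -0.17    0.1622] rot [[1.0, 0.001, -0.001], [0.001, -1.0, 0.001], [-0.001, -0.001, -1.0]] F [ 0.4  0.1 -1.4] open 0.01299550084080617 share [0.009 0.    0.142] q [-0.36  0.08  1.95  0.    1.11  1.21]
```

{"op": "carry_out", "data": {"increments": [[0.01, 0, 0.04, 0, 0, 0, 1], [0.01, 0, 0.09, 0, 0, 0, 1], [0.01, 0, 0.13, 0, 0, 0, 1], [0.01, 0, 0.142, 0, 0, 0, 1], [0.01, 0, 0.142, 0, 0, 0, 1], [0.01, 0, 0.142, 0, 0, 0, 1]]}}

```text
time: 10.85
ee_pos: [0.5226, -0.1707, 0.1343]
tcp_rot: [-3.142, -0.001, 0.0]
force: [0.2, 0.3, -1.6]
opening: 0.0128
finger_force: 58.7
```

```bash
python3 go.py .522 -.170 .1338
python3 - <<'E'
from h import *
for n in('wrist','side','top'):
    d=grab(n,n[0]+'6'); P=cloud(d); q=P.reshape(-1,3); hs=cv2.cvtColor(d['image'],cv2.COLOR_RGB2HSV).reshape(-1,3)
    k=(q[:,2]>.135)&(q[:,2]<.17)&(np.hypot(q[:,0]-.605,q[:,1]+.17)<.042)&(q[:,0]>.575); h=q[k]
    br=(hs[:,0]>15)&(hs[:,0]<28)&(hs[:,1]>110)&(hs[:,2]>110)&(np.hypot(q[:,0]-.66,q[:,1]+.15)<.013)&(q[:,2]>.13)&(q[:,2]<.18); b=q[br]
    if len(h): print(n,len(h),'head',h.min(0).round(4),h.max(0).round(4),np.median(h,0).round(4), 'slope',np.linalg.lstsq(np.c_[h[:,:2],np.ones(len(h))],h[:,2],rcond=None)[0].round(3))
    if len(b): print('brass',len(b),np.median(b,0).round(4))
a=[cv2.resize(load('s6')['image'][80:205,250:400],(400,333)),cv2.resize(load('w6')['image'],(400,333))]
cv2.imwrite('pics/c6.png',np.hstack(a)[:,:,::-1])
E
```

```text
10.85 [ 0.5226 -0.1707  0.1343] rot [[1.0, 0.0, -0.0], [0.0, -1.0, 0.0], [-0.0, -0.0, -1.0]] F [ 0.2  0.3 -1.6] open 0.012798108735439028 share [-0.003 -0.004  0.002] q [-0.36  0.11  1.97  0.    1.06  1.21]
wrist 31571 head [ 0.575  -0.2053  0.1517] [ 0.6324 -0.1351  0.1602] [ 0.6071 -0.1702  0.1549] slope [-0.011 -0.     0.162]
side 352 head [ 0.5751 -0.2079  0.1492] [ 0.6357 -0.135   0.1606] [ 0.6079 -0.1657  0.1554] slope [ 0.014 -0.001  0.147]
brass 33 [ 0.6606 -0.1469  0.1548]
top 273 head [ 0.5771 -0.175   0.1493] [ 0.638  -0.1357  0.158 ] [ 0.6122 -0.1493  0.1541] slope [0.031 0.043 0.142]
brass 49 [ 0.6623 -0.1472  0.153 ]
```

View pics/c6.png

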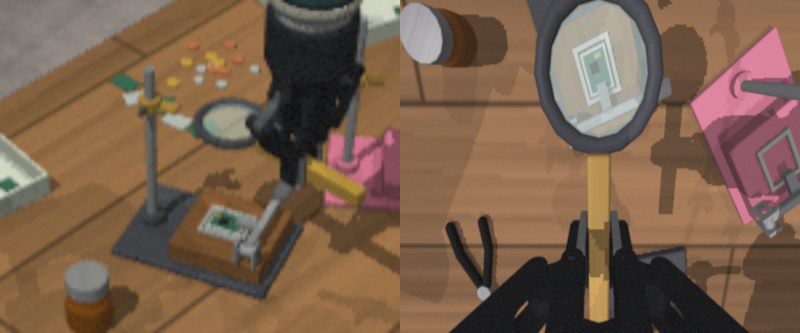

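The side half shows the lens (230,122) level with the pointer and clear of the post. The wrist half shows the pendant under the lens and the lever shut across it. Lens centre is at about (0.606, -0.170, 0.153), against a target of (0.605, -0.170, 0.152). Handing in.

```bash
python3 -c "
from rig import robot
print(robot.finish_job())"
```

```text
the job is handed in; nothing more can be done
None
```

I handed the job in: the clamp lever is shut on the pendant, and the lens is held still and level over it, centred to about 1 mm and about 1 mm from the pointer's height by my own camera measurements; the judge's result was not shown.

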